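Refit the coolant strainer

TASK

Put the coolant strainer back together: first seat the brass strainer disk flat in the mouth of the green housing, then set the clamp ring over it and screw the ring clockwise by its red bar until it is fully home on the disk. Leave the finished strainer closed and let go of it, and do not disturb the other things on the bench.

Things in the scene. Friction and masses are not known exactly. Their poses are not given: they have to be found in the camera images.
- mouth (a point): Centre of the mouth of the fixed green strainer housing, at its rim, 95 mm above the bench; z up. Foot 140 mm wide; green drum 120 mm wide up to 61 mm above the bench; above it a steel neck 80 mm wide up to the rim. Bore of the mouth 72 mm, 8 mm deep to the ledge that the disk rests on; lip flared to 75 mm over the top 3 mm.
- thread (a point): On the neck's axis, 9 mm below the rim; axes of the housing. Coarse right-handed thread outside the neck: four starts, 44 mm of travel a turn, 91 mm over the thread. The upper ends of the four threads lie along the housing's +x, +y, -x and -y, 7 mm below the rim; a yellow tick on the green shoulder marks each.
- outlet (a point): Centre of the outer face of the housing's outlet pipe, 34 mm above the bench and 103 mm from the neck's axis along the housing's +x; steel pipe 28 mm thick with a 48 mm flange.
- strainer_knob (a point): Centre of the black knob of the loose brass strainer disk, 22 mm above its underside; z up. Disk 68 mm wide, 10 mm thick, lower edge chamfered, 150 g; the knob is round, 18 mm wide, 24 mm tall (10 to 34 mm above the underside). Lies flat, knob up. Seated on the ledge, the knob's centre is 14 mm above the rim and the disk's top 2 mm above the rim.
- clamp_bar (a point): Centre of the red grip bar of the loose aluminium clamp ring, 76 mm above the ring's lower edge; z up, x along the bar. Bar 94 mm long, 14 mm wide, 20 mm tall, on two posts 84 mm apart, its underside 32 mm above the ring. Ring 107 mm wide, 34 mm tall, 300 g; it stands on the bench, bar up. Fully home on the disk, the bar's centre is 48 mm above the rim.
- clamp_pins (a point): Centre of the four inward pins of the clamp ring, 5 mm above its lower edge; axes of the ring. Pins 5 mm thick, along the ring's +x, +y, -x, -y (in line with the bar and square to it; yellow dots on the ring mark the square ones), 83 mm between opposite tips; bore of the skirt 95 mm. Lowered over the neck, they rest on the threads; turning clockwise (from above) takes the ring down.
- clamp_flange (a point): Centre of the underside of the clamp ring's inner flange (opening 58 mm), 30 mm above its lower edge; it presses on the disk. To start, set the ring on with its pins 8 to 20 degrees anticlockwise of the ticks: the bar's centre then rests about 57 mm above the rim, and 75 to 90 degrees clockwise bring it home. Set on at other angles it needs up to 90 more.
- tin: Bystander: open red and white tin, 84 mm wide, 110 mm tall, with three rods standing in it to 145 mm; origin under its centre.
- screw_box: Bystander: closed cardboard box with a green band, 75 x 110 x 55 mm; origin under its centre.
- sleeve: Bystander: dark steel tapered drill sleeve standing on its wide end, 52 mm wide, 120 mm tall; origin under its centre.
- wrench: Bystander: steel wrench 180 mm long lying on the bench, along its x; origin under its middle.
Things that resemble listed ones, but are neither listed nor needed, are in the scene too. What is shaped like the part that bears strainer_knob but pink is not meant.

How it is judged:
By the outcome, as a careful person would: the job done as asked, in the order asked, and still so for the second after the job is handed in, with the robot touching nothing.
It also fails if it takes over 58 s, if anything falls off the work surface, if the arm or the gripper's body presses on something with over 40 N, if the wrist force passes 120 N, or if a joint passes its speed limit or range.

ROBOT

A 6-joint arm with a two-finger parallel gripper is mounted at the origin on the work surface. World frame = base frame: x ahead of the robot, y to its left, z up, the work surface at z = 0. Lengths are in m, angles in rad, forces in N, time in s.
With the tool pointing down it reaches from about 0.25 to 0.775 m from the base axis. Payload 8.9 kg.
Tool frame: the origin (TCP) lies midway between the tips of the shut fingers; the grasp point (between the pads) lies 19 mm behind it (ctrl.grasp_offset is the distance from the TCP to the grasp point, in m); x points along the fingers, y is the direction in which the jaws open and shut, and the axes are right-handed (so a half turn about x gives the same grasp; the last joint's range is limited). The gripper opens to 85 mm and grips with 20 to 120 N. Pads are 22 mm wide; open, the fingers measure 114 mm over their backs; the gripper's body (76 mm by 85 mm) begins 54 mm behind the grasp point. The pads swing forward as they close: fully open they stand 13 mm farther back than shut.
Start: joints at [-1.353, 0.291, -0.153, 1.127, 0, 1.431], TCP at [0.183, -0.492, 0.231] pointing down, gripper open.
Joint ranges: [-2.52, 2.52], [-0.91, 1.74], [-1.3, 1.37], [-1.96, 2.02], [-1.52, 1.47], [-3.14, 3.14]. Speed limits (rad/s): [2.22, 2.22, 2.79, 3.14, 3.14, 3.14].

INTERFACE

Orientations are given as a rotation vector (axis times angle).
In Python, from plant import ctrl, camera gives the robot as it stands.
- The arm moves only by the shell command python3 -m crank 'ROWS' [OPENING] [FORCE]. ROWS is JSON, a list of rows, each a list of 2 entries, a list of its own where there are three numbers: the shift along the world's x, y, z in m, then the turn, a rotation vector about the world's x, y, z in rad. A call has 1 to 20 rows; each row shifts and turns the commanded pose from where the row before left it; what a row does not reach is not made up. A row lasts 1/10 s, in which the tool goes at most 50 mm and 8.59 degrees, less where a joint would pass 70% of its speed; a pose out of reach is approached as far as the arm can. A call is refused whole if a number of a shift passes 0.05 or a number of a turn 0.15, either way. A call with a gripper value outside its range is refused whole. OPENING is the opening, from -1 (shut) to 1 (fully open), set as the call begins (- or left out, the last holds). The fingers move at their own pace and stop on an object; FORCE is the grip in N (left out, the last holds). Time passes only in rows, so rows that do not move let the fingers close. It gives the time, the measured TCP pose, the force and the opening at its end, in the units of the state.
- ctrl.read_state(): the state, without advancing time (a new reading comes with each control period).
- camera(name): name is "scene" or "top" or "wrist"; returns a dict with "img" (420x560x3 uint8, blue, green, red), "vertical_fov" (degrees; the focal length in pixels is half the picture's height over the tangent of half this angle, whatever the lens; pixels are square), "cx", "cy" (the principal point, pixels), "cam_to_world" (4x4, takes a point from camera to world coordinates); the wrist camera has in their place "hand_eye" (4x4, takes a point from camera to tool coordinates, whose origin is the TCP and whose axes are the tool frame's). Camera axes: x right, y down, z forward; pixel columns grow to the right and rows downward; lengths in m; the calibration is good to about 2 mm. The wrist camera is an equidistant fisheye: a pixel r from the principal point sees the ray r / f radians off the axis. A picture is of the moment at which its call begins: read the wrist's pose just before it. There is no depth.
- ctrl.hand_in(): hands the job in, once; it reports no verdict.
The state is a dict: "time_s": time; "joint_positions": joint angles; "joint_vel": joint speeds; "joint_torque": joint torques, N m; "ee_pos": TCP position; "tcp_rot": TCP orientation; "ft_force": force on the tool from outside, world axes, zero at the start; "torque": the same for the moment, N m; "finger_gap": opening from 0.0 (shut) to 1.0 (fully open).
Only numpy, scipy, OpenCV 4.12 (cv2) and the standard library are available. Lean on these libraries where they do the work, as an engineer would, in place of code of your own. Each camera call takes 0.05 s, during which the arm holds its last target.

## Working session

There is one attempt and no reset: what is moved stays moved. The work goes in short steps, Python scripts to look and compute and a shell command to move; the robot and the scene stay as the last step left them, time stands still between calls to the robot, and variables do not carry over. Pictures are saved under pics/ and viewed, and the job is handed in when it is done.

```bash
mkdir -p pics; ls; python3 - <<'E'
from plant import ctrl,camera
import cv2,numpy as np
np.set_printoptions(precision=4,suppress=True)
print(ctrl.read_state(), ctrl.grasp_offset)
for n in ["scene","top","wrist"]:
    c=camera(n); cv2.imwrite(f"pics/{n}0.png",c["img"])
    print(n,{k:v for k,v in c.items() if k!="img"})
E
```

```text
pics
{'time_s': 0.0, 'joint_positions': array([-1.3533,  0.2913, -0.1541,  1.1267,  0.    ,  1.4315]), 'joint_vel': array([-0.0008, -0.0004, -0.0011, -0.0001,  0.0007,  0.0002]), 'joint_torque': array([ -0.0014, -53.7145,  33.1366,   0.0161,  -0.0004,  -0.    ]), 'ee_pos': array([ 0.1833, -0.4915,  0.2307]), 'tcp_rot': array([ 2.0276,  0.367 , -2.0277]), 'ft_force': array([0.4531, 0.7942, 0.437 ]), 'torque': array([ 0.0645, -0.0084, -0.0153]), 'finger_gap': 0.9998956949872362} 0.0187
scene {'vertical_fov': 55.85023197781018, 'cx': 281.0016176795808, 'cy': 205.59858643969235, 'cam_to_world': array([[ 0.776 ,  0.3609, -0.5173,  1.1196],
       [ 0.6304, -0.4171,  0.6547, -0.5553],
       [ 0.0206, -0.8341, -0.5512,  0.6229],
       [ 0.    ,  0.    ,  0.    ,  1.    ]])}
top {'vertical_fov': 42.47940262263944, 'cx': 275.0851437092578, 'cy': 201.2112463511357, 'cam_to_world': array([[ 0.0273, -0.9718,  0.234 ,  0.2815],
       [-0.9996, -0.0257,  0.0097,  0.0995],
       [-0.0034, -0.2342, -0.9722,  1.5201],
       [ 0.    ,  0.    ,  0.    ,  1.    ]])}
wrist {'vertical_fov': 65.70646984690485, 'cx': 276.1770620563973, 'cy': 215.15287813347666, 'hand_eye': array([[-0.0015, -0.2776,  0.9607, -0.1426],
       [ 1.    , -0.    ,  0.0016,  0.0003],
       [-0.0004,  0.9607,  0.2776, -0.0698],
       [ 0.    ,  0.    ,  0.    ,  1.    ]])}
```

View pics/scene0.png

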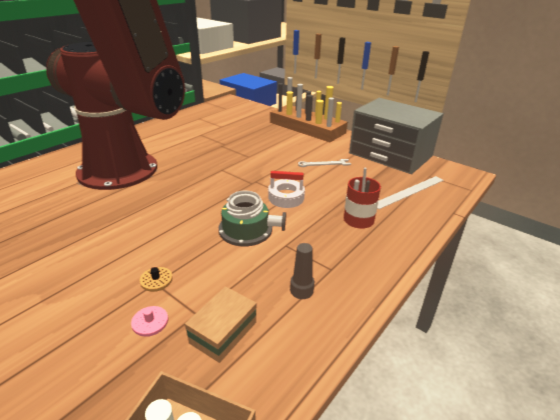

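View pics/top0.png

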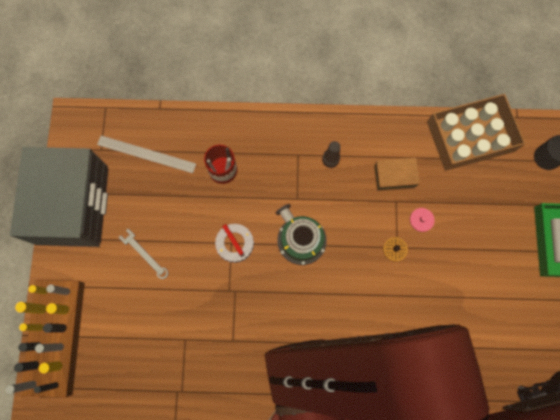

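View pics/wrist0.png

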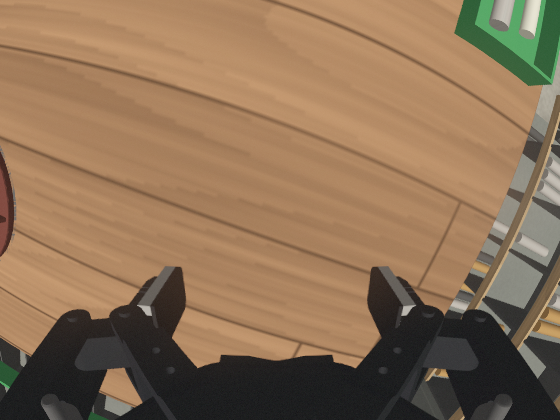

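The top view shows the brass disk near (396,248), the housing near (302,237), the clamp ring near (235,242), and the pink decoy at (422,220). I'll zoom in for exact pixel positions.

```bash
cat > h.py <<'E'
import numpy as np,cv2
from plant import ctrl,camera
from scipy.spatial.transform import Rotation as R
np.set_printoptions(precision=4,suppress=True)
def f(c): return c["img"].shape[0]/2/np.tan(np.radians(c["vertical_fov"])/2)
def ray(c,u,v,T=None):
    d=np.array([(u-c["cx"])/f(c),(v-c["cy"])/f(c),1.])
    T=c["cam_to_world"]; return T[:3,3],T[:3,:3]@(d/np.linalg.norm(d))
def atz(c,u,v,z):
    o,d=ray(c,u,v); return o+d*(z-o[2])/d[2]
def wT(c,s):
    T=np.eye(4);T[:3,:3]=R.from_rotvec(s["tcp_rot"]).as_matrix();T[:3,3]=s["ee_pos"];return T@c["hand_eye"]
def watz(c,s,u,v,z):
    T=wT(c,s);x,y=u-c["cx"],v-c["cy"];r=np.hypot(x,y);t=r/f(c)
    d=T[:3,:3]@np.array([np.sin(t)*x/r,np.sin(t)*y/r,np.cos(t)]);o=T[:3,3]
    return o+d*(z-o[2])/d[2]
def wproj(c,s,p):
    q=np.linalg.inv(wT(c,s))@np.append(p,1);q=q[:3];t=np.arctan2(np.hypot(q[0],q[1]),q[2]);a=np.arctan2(q[1],q[0])
    return c["cx"]+f(c)*t*np.cos(a),c["cy"]+f(c)*t*np.sin(a)
def proj(c,p):
    q=np.linalg.inv(c["cam_to_world"])@np.append(p,1);return c["cx"]+f(c)*q[0]/q[2],c["cy"]+f(c)*q[1]/q[2]
E
python3 - <<'E'
import cv2,numpy as np
t=cv2.imread("pics/top0.png");s=cv2.imread("pics/scene0.png")
a=cv2.resize(t[195:285,200:300+50],None,fx=5,fy=5,interpolation=cv2.INTER_CUBIC)
cv2.imwrite("pics/c1.png",a)
a=cv2.resize(t[200:270,370:440],None,fx=6,fy=6,interpolation=cv2.INTER_CUBIC)
cv2.imwrite("pics/c2.png",a)
a=cv2.resize(s[160:250,200:320],None,fx=6,fy=6,interpolation=cv2.INTER_CUBIC)
cv2.imwrite("pics/c3.png",a)
a=cv2.resize(s[250:340,120:200],None,fx=6,fy=6,interpolation=cv2.INTER_CUBIC)
cv2.imwrite("pics/c4.png",a)
E
```

```text
(no output)
```

View pics/c1.png

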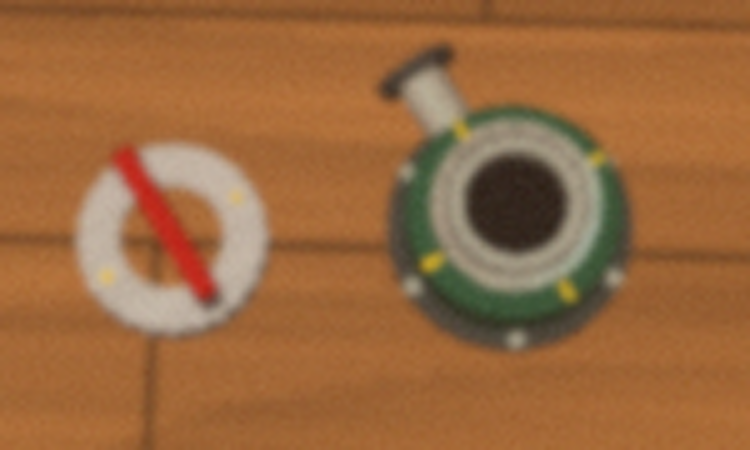

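View pics/c2.png

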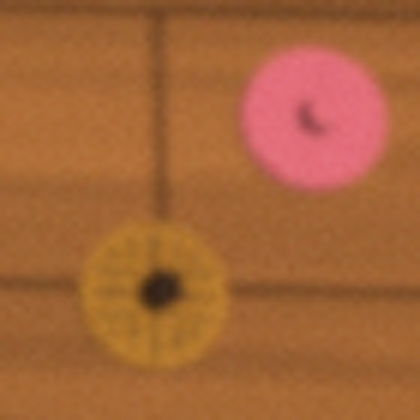

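View pics/c3.png

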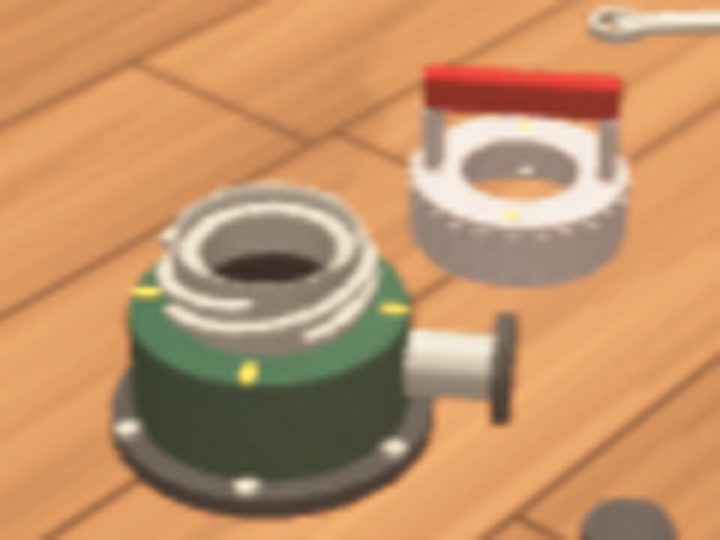

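View pics/c4.png

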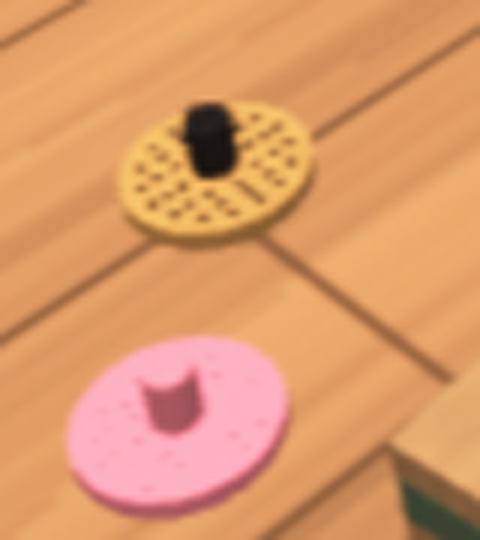

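```bash
python3 - <<'E'
from h import *
t=camera("top");s=camera("scene")
g=lambda x,y,k,ox,oy:((x+.5)/k-.5+ox,(y+.5)/k-.5+oy)
T=lambda x,y,z:atz(t,*g(x,y,5,200,195),z)
print("disk top",atz(t,*g(154,294,6,370,200),.010),atz(s,*g(217,168,6,120,250),.010))
print("knob top",atz(t,*g(160,289,6,370,200),.034),atz(s,*g(209,110,6,120,250),.034))
print("ring",T(172,238,.034),atz(s,*g(520,172,6,200,160),.034))
a,b=T(126,152,.086),T(208,298,.086);print("bar",a,b,(a+b)/2,np.degrees(np.arctan2(*(a-b)[1::-1])))
print("dots",T(236,197,.034),T(107,277,.034))
a,b=atz(s,*g(424,68,6,200,160),.086),atz(s,*g(621,78,6,200,160),.086);print("bar scene",a,b)
print("rim",T(516,203,.095),atz(s,*g(266,243,6,200,160),.095))
for p in [(461,129),(598,158),(432,263),(568,291)]: print("tick",T(*p,.061))
for p in [(147,292),(395,309),(248,373)]: print("tick s",atz(s,*g(*p,6,200,160),.061))
print("outlet",T(415,72,.034),atz(s,*g(505,369,6,200,160),.034))
E
```

```text
disk top [ 0.517  -0.2271  0.01  ] [ 0.5172 -0.2272  0.01  ]
knob top [ 0.5156 -0.2247  0.034 ] [ 0.514  -0.2239  0.034 ]
ring [0.5191 0.2253 0.034 ] [0.521  0.2247 0.034 ]
bar [0.5571 0.2479 0.086 ] [0.479  0.2002 0.086 ] [0.518 0.224 0.086] 31.400999098904023
dots [0.5432 0.1906 0.034 ] [0.4963 0.2603 0.034 ]
bar scene [0.4804 0.2008 0.086 ] [0.5563 0.2543 0.086 ]
rim [0.5332 0.0372 0.095 ] [0.5396 0.0311 0.095 ]
tick [0.5797 0.0666 0.061 ]
tick [ 0.5654 -0.009   0.061 ]
tick [0.5048 0.0809 0.061 ]
tick [0.4915 0.0067 0.061 ]
tick s [0.4908 0.0083 0.061 ]
tick s [0.5784 0.067  0.061 ]
tick s [ 0.5636 -0.0061  0.061 ]
outlet [0.6173 0.0925 0.034 ] [0.6173 0.0933 0.034 ]
```

```bash
python3 -m crank '[[[0.033,0.0265,0],[0,0,0]],[[0.033,0.0265,0],[0,0,0]],[[0.033,0.0265,0],[0,0,0]],[[0.033,0.0265,0],[0,0,0]],[[0.033,0.0265,-0.01],[0,0,0]],[[0.033,0.0265,-0.01],[0,0,0]],[[0.033,0.0265,-0.02],[0,0,0]],[[0.033,0.0265,-0.02],[0,0,0]],[[0.033,0.0265,-0.02],[0,0,0]],[[0.033,0.0265,-0.02],[0,0,0]],[[0,0,-0.01],[0,0,0]],[[0,0,0],[0,0,0]]]'
python3 - <<'E'
from h import *
s=ctrl.read_state();c=camera("wrist");cv2.imwrite("pics/w1.png",c["img"])
print(s["time_s"],s["ee_pos"],s["joint_positions"],s["ft_force"]);print(R.from_rotvec(s["tcp_rot"]).as_matrix())
print(wproj(c,s,[.516,-.2255,.010]),wproj(c,s,[.516,-.2255,.034]))
E
```

```text
time_s: 1.45
ee_pos: [0.5127, -0.2256, 0.1196]
tcp_rot: [2.024, 0.37, -2.029]
ft_force: [-0.3, 0.2, -1.1]
finger_gap: 1.002
1.45 [ 0.5127 -0.2256  0.1196] [-0.5449  0.4442 -0.2339  0.896  -0.0003  2.2378] [-0.2537  0.2255 -1.0681]
[[-0.003   0.3512 -0.9363]
 [ 0.0015 -0.9363 -0.3512]
 [-1.     -0.0024  0.0023]]
(np.float64(276.9605319480764), np.float64(207.37327063051023)) (np.float64(277.0076875178756), np.float64(215.80578351307128))
```

View pics/w1.png

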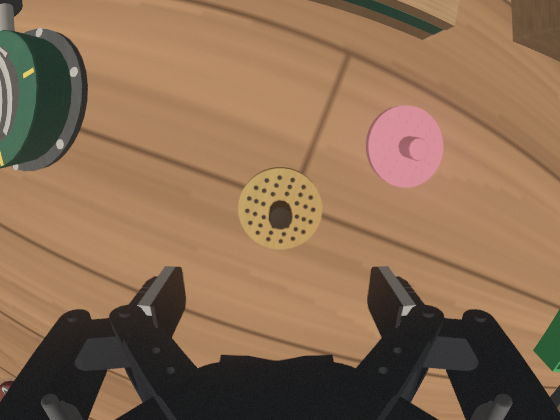

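The wrist view shows the disk centred at about (280.5,208), with its knob top at about (281,216).

```bash
python3 - <<'E'
from h import *
s=ctrl.read_state();c=camera("wrist")
im=c["img"].astype(int);hsv=cv2.cvtColor(c["img"],cv2.COLOR_BGR2HSV)
b=c["img"][160:256,230:330];cv2.imwrite("pics/w1c.png",cv2.resize(b,None,fx=6,fy=6,interpolation=cv2.INTER_CUBIC))
k=np.argwhere(c["img"][190:235,260:300].max(2)<60);print(k.mean(0)+[190,260],k.min(0)+[190,260],k.max(0)+[190,260],hsv[230,250],hsv[150,250])
print(watz(c,s,280.5,208,.010),watz(c,s,281,216,.034))
E
```

```text
<stdin>:5: RuntimeWarning: Mean of empty slice.
  ret = um.true_divide(
Traceback (most recent call last):
ValueError: zero-size array to reduction operation minimum which has no identity
```

View pics/w1c.png

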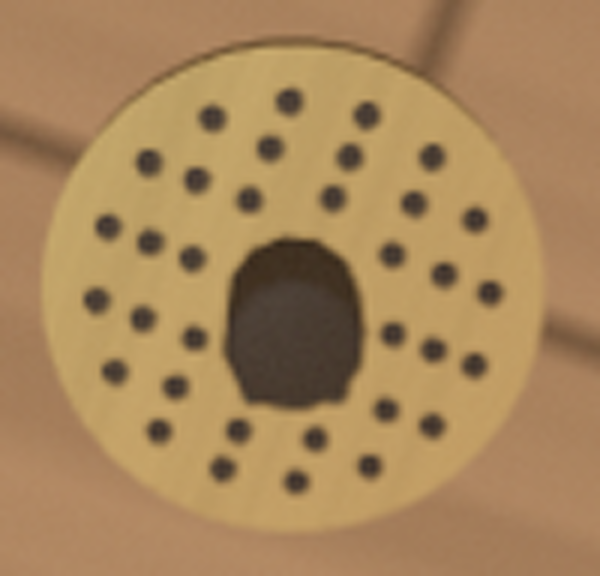

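```bash
python3 - <<'E'
from h import *
s=ctrl.read_state();c=camera("wrist")
print(s["ee_pos"],watz(c,s,278.5,207.4,.010),watz(c,s,278.5,216.6,.034))
E
```

```text
[ 0.5128 -0.2274  0.1215] [ 0.5163 -0.2288  0.01  ] [ 0.5156 -0.2289  0.034 ]
```

```bash
python3 -m crank '[[[0.0035,-0.001,-0.03],[0,0,0]],[[0,0,-0.03],[0,0,0]],[[0,0,-0.025],[0,0,0]],[[0,0,-0.0145],[0,0,0]],[[0,0,-0.007],[0,0,0]],[[0,0,0],[0,0,0]]]' 
python3 -m crank '[[[0,0,0],[0,0,0]],[[0,0,0],[0,0,0]],[[0,0,0],[0,0,0]],[[0,0,0],[0,0,0]],[[0,0,0],[0,0,0]],[[0,0,0],[0,0,0]],[[0,0,0],[0,0,0]],[[0,0,0],[0,0,0]]]' -1 40
python3 - <<'E'
from h import *
P=[]
for i in range(4):
    s=ctrl.read_state();c=camera("wrist");P.append(s["ee_pos"])
cv2.imwrite("pics/w2.png",c["img"]);print(np.mean(P,0),np.std(P,0),s["finger_gap"],s["ft_force"],s["time_s"])
E
```

```text
time_s: 2.2
ee_pos: [0.5164, -0.2287, 0.0149]
tcp_rot: [2.028, 0.364, -2.028]
ft_force: [-0.2, 0.8, 1.3]
finger_gap: 1.001
time_s: 3.0
ee_pos: [0.5171, -0.228, 0.0153]
tcp_rot: [2.027, 0.365, -2.026]
ft_force: [-0.7, 1.1, 5.6]
finger_gap: 0.189
[ 0.5171 -0.228   0.0153] [0. 0. 0.] 0.1925440815165375 [-0.8424  2.3461  5.7772] 3.15
```

View pics/w2.png

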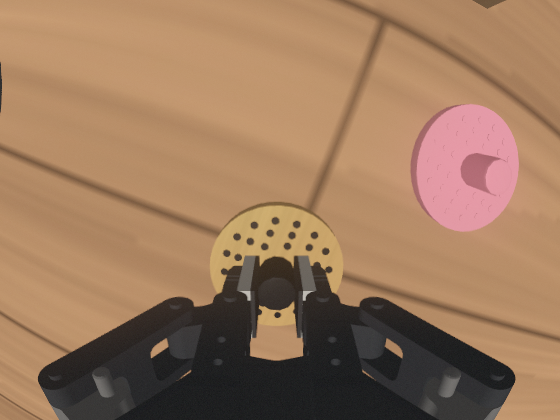

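```bash
python3 -m crank '[[[0,0,0.02],[0,0,0]],[[0,0,0.035],[0,0,0]],[[0,0,0.035],[0,0,0]],[[0,0.01,0.035],[0,0,0]],[[-0.005,0.03,0.03],[0,0,0]],[[-0.01,0.035,0.02],[0,0,0]],[[-0.01,0.035,0.01],[0,0,0]],[[-0.01,0.035,0],[0,0,0]],[[-0.0065,0.03,0],[0,0,0]],[[-0.005,0.023,0],[0,0,0]],[[0,0,0],[0,0,0]],[[0,0,0],[0,0,0]]]' - 60
python3 - <<'E'
from h import *
s=ctrl.read_state();c=camera("wrist")
cv2.imwrite("pics/w3.png",c["img"]);print(s["ee_pos"],s["finger_gap"],s["ft_force"],s["time_s"])
h=np.array([.5352,.0365,.095]);print(wproj(c,s,h))
for a in range(4):
    t=np.radians(34.2+90*a);print(a,wproj(c,s,[h[0]+.053*np.cos(t),h[1]+.053*np.sin(t),.061]))
E
```

```text
time_s: 4.4
ee_pos: [0.4704, -0.0297, 0.1998]
tcp_rot: [2.026, 0.366, -2.026]
ft_force: [-0.6, -0.3, -0.2]
finger_gap: 0.182
[ 0.4704 -0.0297  0.1998] 0.18229749748603408 [-0.5797 -0.2525 -0.2137] 4.4
(np.float64(223.16609198098973), np.float64(106.01715698408675))
0 (np.float64(215.07070792949682), np.float64(50.96224300163047))
1 (np.float64(172.48739093396853), np.float64(124.89245793227558))
2 (np.float64(244.63236382606723), np.float64(166.7114967461558))
3 (np.float64(289.67279013143633), np.float64(92.99993945864053))
```

View pics/w3.png

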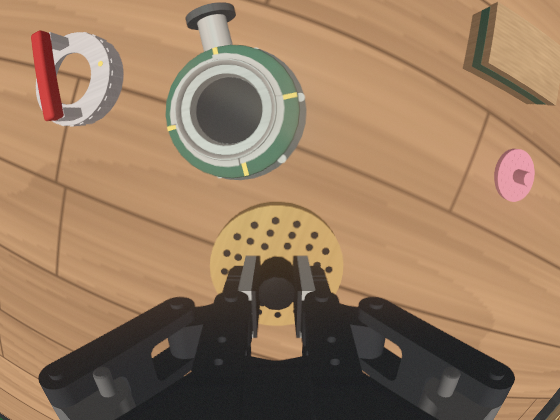

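```bash
python3 - <<'E'
import cv2
i=cv2.imread("pics/w3.png")
cv2.imwrite("pics/w3c.png",cv2.resize(i[35:190,155:315],None,fx=4.8,fy=3.8,interpolation=cv2.INTER_CUBIC))
E
```

```text
(no output)
```

View pics/w3c.png

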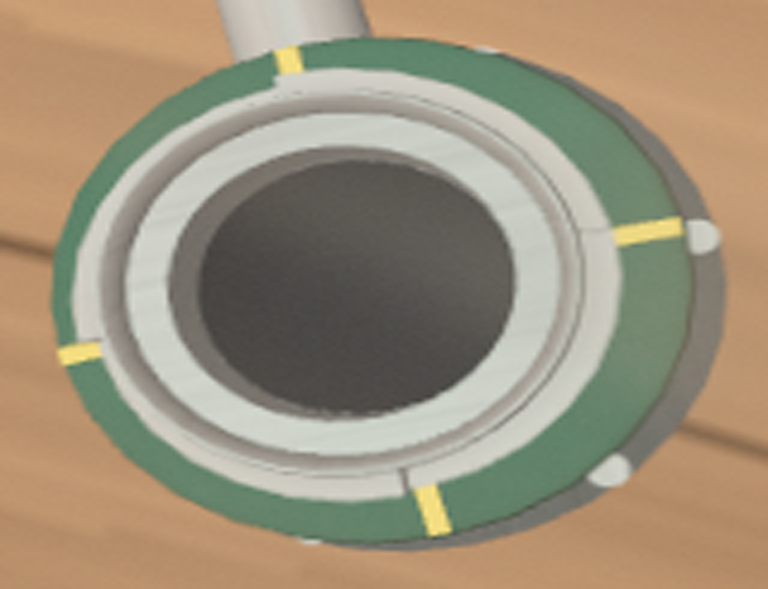

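```bash
python3 - <<'E'
from h import *
from scipy.optimize import least_squares as L
s=ctrl.read_state();c=camera("wrist");s["ee_pos"]=np.array([.470,-.030,.1995])
s["tcp_rot"]=R.from_matrix(np.array([[0,.3512,-.9363],[0,-.9363,-.3512],[-1,0,0]])).as_rotvec()
g=lambda x,y:((x+.5)/4.8-.5+155,(y+.5)/3.8-.5+35)
def fit(pts,z):
    P=np.array([watz(c,s,*g(*p),z)[:2] for p in pts])
    r=L(lambda q:np.hypot(P[:,0]-q[0],P[:,1]-q[1])-q[2],[.535,.036,.04]);print(r.x,r.fun)
fit([(127,275),(343,112),(560,290),(343,455),(187,157),(492,153),(190,410),(495,415)],.095)
fit([(168,280),(343,147),(518,290),(343,417)],.095)
fit([(52,300),(340,38),(692,300),(400,541),(120,135),(600,130)],.061)
T=np.array([watz(c,s,*g(*p),.061)[:2] for p in [(287,49),(60,356),(441,534),(682,226)]])
print(T,T.mean(0),np.hypot(*(T-T.mean(0)).T))
for d in (T[0]-T[2],T[3]-T[1]): print(np.degrees(np.arctan2(d[1],d[0])))
E
```

```text
[0.5331 0.034  0.0353] [-0.0005 -0.0005 -0.0006 -0.0005  0.0011 -0.0001 -0.0001  0.0012]
[0.5334 0.0339 0.0277] [ 0.0003 -0.0003  0.0003 -0.0003]
[0.5323 0.0356 0.0583] [-0.0007  0.0011  0.0012  0.      0.0004 -0.002 ]
[[ 0.5813  0.0678]
 [ 0.5006  0.0839]
 [ 0.4845  0.0024]
 [ 0.5658 -0.0134]] [0.5331 0.0352] [0.0582 0.0586 0.0585 0.0586]
34.014220540050125
-56.152647364313935
```

```bash
python3 -m crank '[[[0.02,0.02,0],[0,0,0]],[[0.024,0.025,-0.01],[0,0,0]],[[0.014,0.0148,-0.02],[0,0,0]],[[0.006,0.006,-0.025],[0,0,0]],[[0,0,-0.02],[0,0,0]],[[0,0,-0.01],[0,0,0]],[[0,0,0],[0,0,0]],[[0,0,-0.005],[0,0,0]],[[0,0,0],[0,0,0]]]'
python3 - <<'E'
from h import *
s=ctrl.read_state();c=camera("wrist")
cv2.imwrite("pics/w4.png",c["img"]);t=camera("scene")["img"];cv2.imwrite("pics/s4.png",cv2.resize(t[160:250,180:320],None,fx=5,fy=5,interpolation=cv2.INTER_CUBIC));print(s["ee_pos"],s["finger_gap"],s["ft_force"],s["time_s"])
E
```

```text
time_s: 5.4
ee_pos: [0.5347, 0.0355, 0.1102]
tcp_rot: [2.028, 0.365, -2.027]
ft_force: [-0.5, 0.2, -0.3]
finger_gap: 0.184
[0.5347 0.0355 0.1102] 0.1842749234254591 [-0.4548  0.2403 -0.3416] 5.4
```

View pics/w4.png

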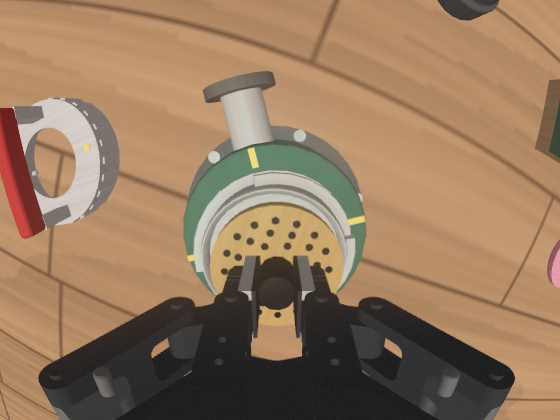

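View pics/s4.png

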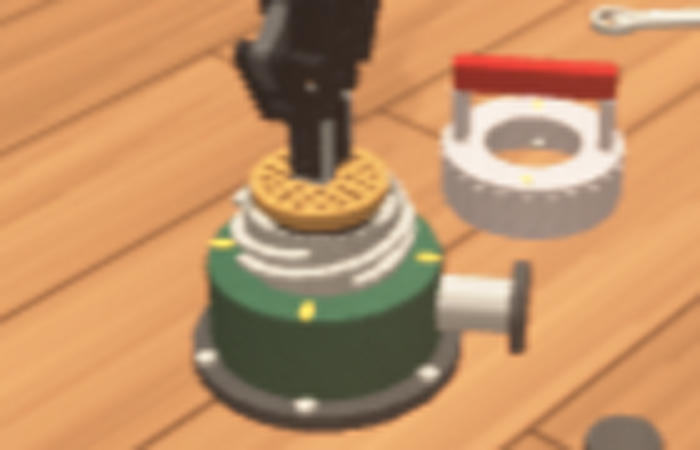

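The disk is over the mouth and looks centred, so I'll lower it gently.

```bash
python3 -m crank '[[[0,0,-0.002],[0,0,0]],[[0,0,-0.002],[0,0,0]],[[0,0,0],[0,0,0]]]'; python3 -m crank '[[[0,0,-0.002],[0,0,0]],[[0,0,-0.0015],[0,0,0]],[[0,0,0],[0,0,0]]]'
python3 - <<'E'
from h import *
s=ctrl.read_state();c=camera("wrist")
cv2.imwrite("pics/w5.png",c["img"]);print(s["ee_pos"],s["finger_gap"],s["ft_force"],s["time_s"])
E
```

```text
time_s: 5.8
ee_pos: [0.5342, 0.0359, 0.1057]
tcp_rot: [2.027, 0.366, -2.027]
ft_force: [0.3, -0.1, -2.0]
finger_gap: 0.178
time_s: 6.1
ee_pos: [0.5344, 0.0359, 0.1024]
tcp_rot: [2.027, 0.366, -2.027]
ft_force: [-1.2, -0.3, 0.6]
finger_gap: 0.18
[0.5344 0.0359 0.1024] 0.18033345985035393 [-1.183  -0.279   0.6232] 6.1
```

View pics/w5.png

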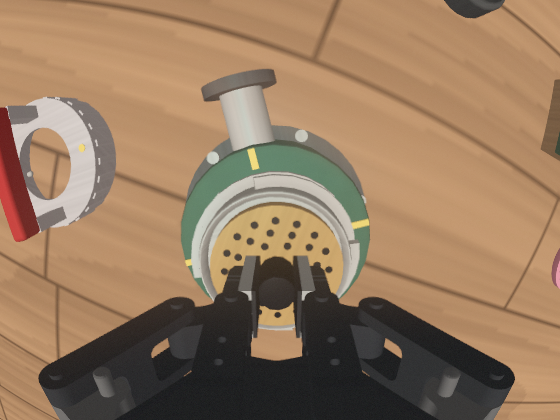

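```bash
python3 -m crank '[[[0,0,-0.001],[0,0,0]],[[0,0,-0.001],[0,0,0]],[[0,0,0],[0,0,0]]]'
```

```text
time_s: 6.45
ee_pos: [0.5345, 0.0359, 0.1023]
tcp_rot: [2.028, 0.365, -2.026]
ft_force: [-8.3, 0.3, 25.1]
finger_gap: 0.188
```

Contact came at the expected seat height. I'll release, lift clear and check.

```bash
python3 -m crank '[[[0,0,0.0005],[0,0,0]],[[0,0,0],[0,0,0]],[[0,0,0],[0,0,0]],[[0,0,0],[0,0,0]],[[0,0,0.01],[0,0,0]],[[0,0,0.03],[0,0,0]],[[-0.02,-0.02,0.04],[0,0,0]],[[-0.03,-0.03,0.03],[0,0,0]],[[0,0,0],[0,0,0]]]' 1 40
python3 - <<'E'
from h import *
s=ctrl.read_state();c=camera("wrist")
cv2.imwrite("pics/w6.png",c["img"]);t=camera("scene")["img"];cv2.imwrite("pics/s6.png",cv2.resize(t[160:250,180:320],None,fx=5,fy=5,interpolation=cv2.INTER_CUBIC));print(s["ee_pos"],s["finger_gap"],s["ft_force"],s["time_s"],s["joint_positions"])
E
```

```text
time_s: 7.35
ee_pos: [0.4851, -0.0152, 0.214]
tcp_rot: [2.032, 0.361, -2.023]
ft_force: [-0.8, -0.6, -0.8]
finger_gap: 1.0
[ 0.4851 -0.0152  0.214 ] 1.000148821037277 [-0.7808 -0.5544 -0.7667] 7.35 [-0.1814  0.2229 -0.2919  1.051  -0.001   2.6052]
```

View pics/w6.png

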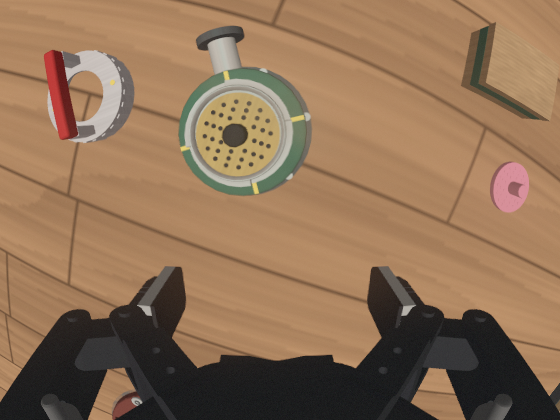

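View pics/s6.png

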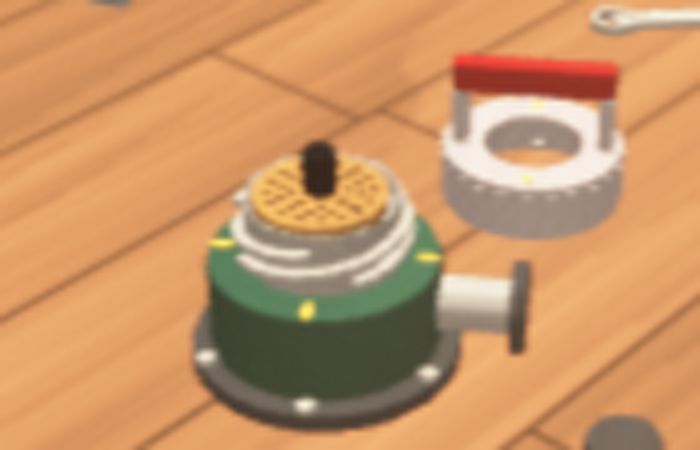

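The disk sits flat and centred in the mouth. Next is the ring. I'll turn about 192° so the last joint has room to screw it on.

```bash
python3 -m crank '[[[0.003,0.02,0],[0,0,0.14]],[[0.003,0.02,0],[0,0,0.14]],[[0.003,0.02,0],[0,0,0.14]],[[0.003,0.02,0],[0,0,0.14]],[[0.003,0.02,0],[0,0,0.14]],[[0.003,0.02,0],[0,0,0.14]],[[0.003,0.02,0],[0,0,0.14]],[[0.003,0.02,0],[0,0,0.14]],[[0.003,0.02,0],[0,0,0.14]],[[0.003,0.02,0],[0,0,0.14]],[[0.003,0.02,0],[0,0,0.14]],[[0.002,0.019,0],[0,0,0.14]]]' 1
python3 -m crank '[[[0,0,0],[0,0,0.14]],[[0,0,0],[0,0,0.14]],[[0,0,0],[0,0,0.14]],[[0,0,0],[0,0,0.14]],[[0,0,0],[0,0,0.14]],[[0,0,0],[0,0,0.14]],[[0,0,0],[0,0,0.14]],[[0,0,0],[0,0,0.14]],[[0,0,0],[0,0,0.14]],[[0,0,0],[0,0,0.14]],[[0,0,0],[0,0,0.14]],[[0,0,0],[0,0,0.14]],[[0,0,0],[0,0,0]],[[0,0,0],[0,0,0]]]'
python3 - <<'E'
from h import *
P=[];Q=[]
for i in range(3):
    s=ctrl.read_state();c=camera("wrist");P.append(s["ee_pos"]);Q.append(s["joint_positions"])
cv2.imwrite("pics/w7.png",c["img"]);print(P,s["time_s"],Q[-1]);M=R.from_rotvec(s["tcp_rot"]).as_matrix();print(M,np.degrees(np.arctan2(M[1,1],M[0,1])))
print(wproj(c,s,[.519,.225,.086]))
cv2.imwrite("pics/w7c.png",cv2.resize(c["img"][130:300,190:390],None,fx=3.5,fy=3.5,interpolation=cv2.INTER_CUBIC))
E
```

```text
time_s: 8.65
ee_pos: [0.5203, 0.2277, 0.2084]
tcp_rot: [0.854, 1.398, -0.855]
ft_force: [0.2, -0.1, 0.3]
finger_gap: 0.998
time_s: 10.05
ee_pos: [0.5202, 0.2265, 0.2089]
tcp_rot: [-0.448, 1.525, 0.448]
ft_force: [-0.7, -0.8, -0.1]
finger_gap: 1.005
[array([0.5202, 0.2265, 0.2089]), array([0.5203, 0.2264, 0.209 ]), array([0.5204, 0.2263, 0.2092])] 10.15 [ 0.2814  0.3844 -0.0765  1.1105  0.0001 -0.2911]
[[-0.0007 -0.5417  0.8406]
 [-0.0001  0.8406  0.5417]
 [-1.      0.0003 -0.0006]] 122.79759115223082
(np.float64(276.2797074533896), np.float64(206.8590666504136))
```

View pics/w7.png

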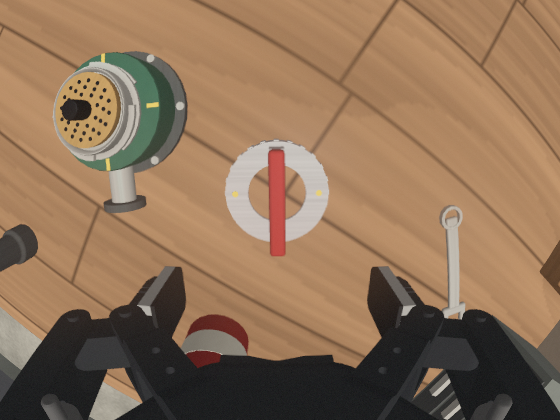

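View pics/w7c.png

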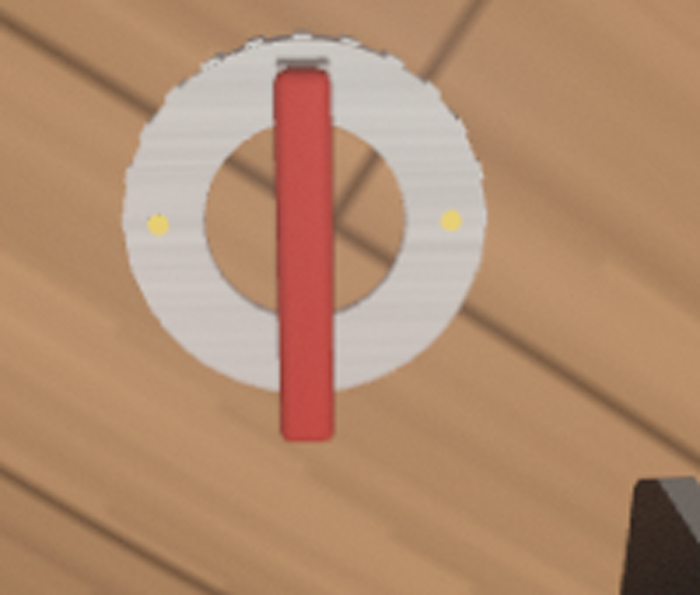

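```bash
python3 - <<'E'
from h import *
s=ctrl.read_state();c=camera("wrist");s["ee_pos"]=np.array([.5202,.2262,.2095])
g=lambda x,y:((x+.5)/3.5-.5+190,(y+.5)/3.5-.5+130)
a=watz(c,s,*g(302,71),.086);b=watz(c,s,*g(307,439),.086);print(a,b,(a+b)/2,np.linalg.norm(a-b),np.degrees(np.arctan2(*(b-a)[1::-1])))
a=watz(c,s,*g(158,225),.034);b=watz(c,s,*g(451,220),.034);print(a,b,(a+b)/2,np.degrees(np.arctan2(*(b-a)[1::-1])))
P=np.array([watz(c,s,*g(*p),.034) for p in [(124,218),(487,218),(305,391),(200,80),(430,90)]])
from scipy.optimize import least_squares as L
print(L(lambda q:np.hypot(P[:,0]-q[0],P[:,1]-q[1])-q[2],[.52,.225,.05]).x)
E
```

```text
[0.4787 0.1986 0.086 ] [0.5555 0.2497 0.086 ] [0.5171 0.2242 0.086 ] 0.09225191556889055 33.626448668629784
[0.5417 0.1898 0.034 ] [0.4947 0.2598 0.034 ] [0.5182 0.2248 0.034 ] 123.8715526926984
[0.5182 0.2255 0.0517]
```

```bash
python3 -m crank '[[[-0.002,-0.001,-0.04],[0,0,0.015]],[[0,0,-0.04],[0,0,0]],[[0,0,-0.035],[0,0,0]],[[0,0,-0.022],[0,0,0]],[[0,0,-0.01],[0,0,0]],[[0,0,-0.005],[0,0,0]],[[0,0,0],[0,0,0]]]' 1
python3 -m crank '[[[0,0,0],[0,0,0]],[[0,0,0],[0,0,0]],[[0,0,0],[0,0,0]],[[0,0,0],[0,0,0]],[[0,0,0],[0,0,0]],[[0,0,0],[0,0,0]],[[0,0,0],[0,0,0]],[[0,0,0],[0,0,0]]]' -1 80
python3 - <<'E'
from h import *
s=ctrl.read_state();c=camera("wrist");cv2.imwrite("pics/w8.png",c["img"]);print(s["ee_pos"],s["finger_gap"],s["ft_force"],s["time_s"])
E
```

```text
time_s: 10.95
ee_pos: [0.5188, 0.2251, 0.058]
tcp_rot: [-0.462, 1.521, 0.462]
ft_force: [0.4, 0.2, 0.5]
finger_gap: 1.001
time_s: 11.75
ee_pos: [0.5185, 0.2252, 0.0579]
tcp_rot: [-0.462, 1.521, 0.463]
ft_force: [-2.3, 1.3, 5.4]
finger_gap: 0.148
[0.5185 0.2252 0.0579] 0.14830323105014992 [-2.2839  1.2778  5.4253] 11.75
```

View pics/w8.png

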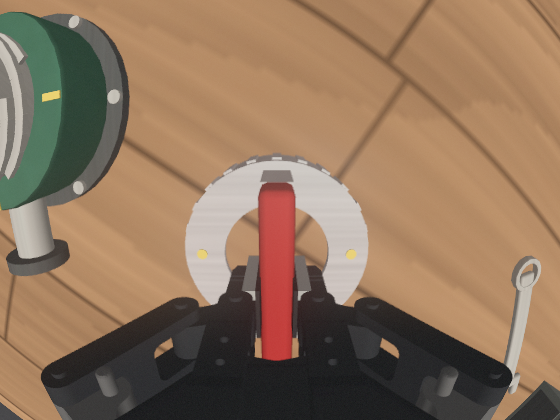

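```bash
python3 - <<'E'
from h import *
s=ctrl.read_state();c=camera("wrist")
i=c["img"];cv2.imwrite("pics/w8c.png",cv2.resize(i[230:275,180:370],None,fx=4,fy=4,interpolation=cv2.INTER_CUBIC))
T=np.array(R.from_rotvec(s["tcp_rot"]).as_matrix())
m=(watz(c,s,203,254.5,.034)+watz(c,s,351,254.5,.034))/2
print(s["ee_pos"],m,T.T@(m-s["ee_pos"]))
E
python3 -m crank '[[[0,0,0.01],[0,0,0]],[[0,0,0.03],[0,0,0]],[[0,0,0.04],[0,0,0]],[[0,0,0.04],[0,0,0]],[[0.01,-0.01,0.03],[0,0,0]],[[0.02,-0.02,0.02],[0,0,0]],[[0.02,-0.02,0.01],[0,0,0]],[[0.02,-0.025,0.01],[0,0,0]],[[0.02,-0.025,0],[0,0,0]],[[0.02,-0.02,0],[0,0,0]],[[0.0065,-0.005,0],[0,0,0]],[[0,0,0],[0,0,0]],[[0,0,0],[0,0,0]]]' - 100
python3 - <<'E'
from h import *
P=[]
for i in range(4):
    s=ctrl.read_state();c=camera("wrist");P.append(s["ee_pos"])
cv2.imwrite("pics/w9.png",c["img"]);print(np.array(P),s["finger_gap"],s["ft_force"],s["torque"],s["time_s"],s["joint_positions"])
E
```

```text
[0.5185 0.2252 0.0579] [0.5184 0.2253 0.034 ] [ 0.0239  0.0002 -0.    ]
time_s: 13.15
ee_pos: [0.6342, 0.1005, 0.2474]
tcp_rot: [-0.462, 1.522, 0.463]
ft_force: [0.3, 1.1, -2.9]
finger_gap: 0.148
[[0.6342 0.1005 0.2474]
 [0.6341 0.1008 0.2476]
 [0.6341 0.101  0.2477]
 [0.6343 0.101  0.2479]] 0.14232689551868985 [-0.1106 -0.4463 -2.9208] [ 0.0001 -0.0552  0.0084] 13.3 [ 0.0441  0.5157  0.2329  1.2882  0.0001 -0.5474]
```

View pics/w9.png

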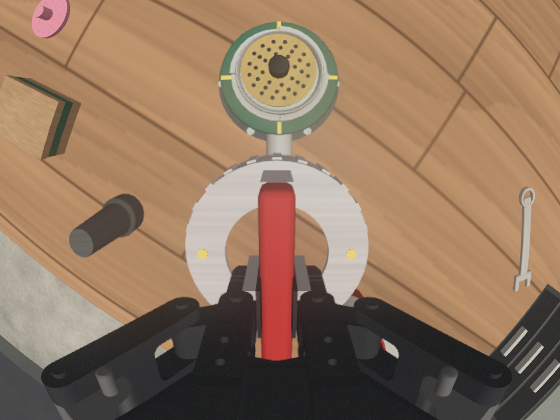

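View pics/w8c.png

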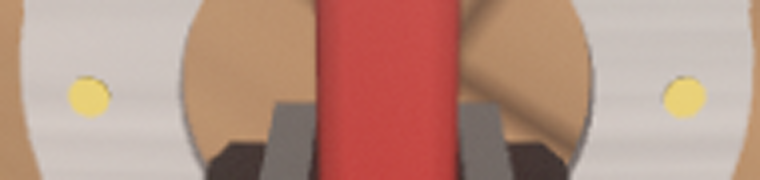

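```bash
python3 - <<'E'
import cv2
i=cv2.imread("pics/w9.png")
cv2.imwrite("pics/w9c.png",cv2.resize(i[12:142,210:350],None,fx=5,fy=4.5,interpolation=cv2.INTER_CUBIC))
E
```

```text
(no output)
```

View pics/w9c.png

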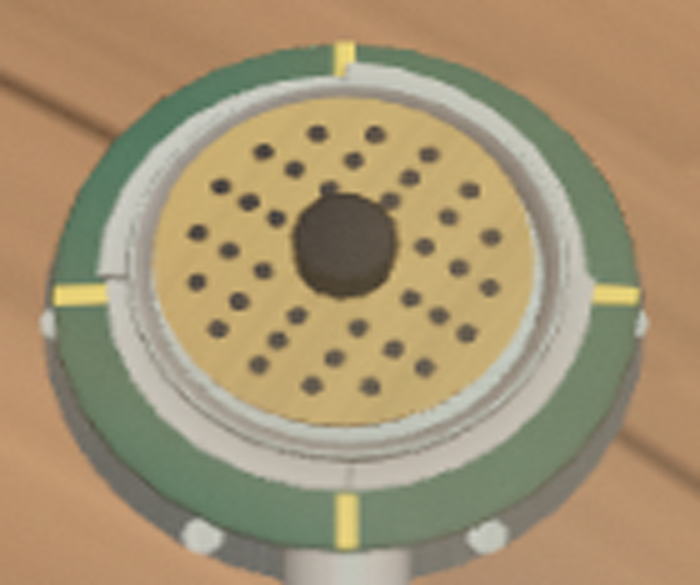

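```bash
python3 - <<'E'
from h import *
from scipy.optimize import least_squares as L
s=ctrl.read_state();c=camera("wrist");s["ee_pos"]=np.array([.6345,.1003,.2475])
M=R.from_rotvec(s["tcp_rot"]).as_matrix();print(np.degrees(np.arctan2(M[1,1],M[0,1])))
g=lambda x,y:((x+.5)/5-.5+210,(y+.5)/4.5-.5+12)
T=np.array([watz(c,s,*g(*p),.061)[:2] for p in [(345,42),(54,296),(347,548),(640,296)]])
print(T,T.mean(0),np.hypot(*(T-T.mean(0)).T))
for d in (T[2]-T[0],T[3]-T[1]): print(np.degrees(np.arctan2(d[1],d[0])))
P=np.array([watz(c,s,*g(*p),.097)[:2] for p in [(152,255),(535,255),(344,97),(344,426),(210,143),(480,143)]])
print(L(lambda q:np.hypot(P[:,0]-q[0],P[:,1]-q[1])-q[2],[.535,.036,.034]).x)
s["ee_pos"]=np.zeros(3)
E
```

```text
123.88072901918947
[[ 0.485   0.0021]
 [ 0.5665 -0.0134]
 [ 0.5822  0.0679]
 [ 0.5007  0.084 ]] [0.5336 0.0351] [0.0588 0.0586 0.0586 0.0589]
34.100175681088075
124.0366873625224
[0.5331 0.034  0.0341]
```

```bash
python3 -m crank '[[[-0.01,-0.007,0],[0,0,0.061]],[[-0.02,-0.013,0],[0,0,0.061]],[[-0.025,-0.015,0],[0,0,0.061]],[[-0.025,-0.016,0],[0,0,0.061]],[[-0.015,-0.01,-0.02],[0,0,0]],[[-0.006,-0.004,-0.025],[0,0,0]],[[0,0,-0.025],[0,0,0]],[[0,0,-0.015],[0,0,0]],[[0,0,-0.005],[0,0,0]],[[0,0,0],[0,0,0]],[[0,0,0],[0,0,0]]]'
python3 - <<'E'
from h import *
P=[]
for i in range(3):
    s=ctrl.read_state();c=camera("wrist");P.append(s["ee_pos"])
M=R.from_rotvec(s["tcp_rot"]).as_matrix();print(np.degrees(np.arctan2(M[1,1],M[0,1])))
cv2.imwrite("pics/w10.png",c["img"]);print(np.array(P),s["finger_gap"],s["ft_force"],s["torque"],s["time_s"])
t=camera("scene")["img"];cv2.imwrite("pics/s10.png",cv2.resize(t[140:250,180:320],None,fx=5,fy=5,interpolation=cv2.INTER_CUBIC))
E
```

```text
time_s: 14.5
ee_pos: [0.5346, 0.0352, 0.1586]
tcp_rot: [-0.652, 1.469, 0.651]
ft_force: [1.1, -0.7, -3.1]
finger_gap: 0.141
137.8077716770109
[[0.5346 0.0352 0.1586]
 [0.5347 0.0351 0.1587]
 [0.5347 0.0351 0.1587]] 0.14341426179137956 [ 0.3913 -0.0792 -2.953 ] [-0.0005 -0.0422  0.0125] 14.6
```

View pics/w10.png

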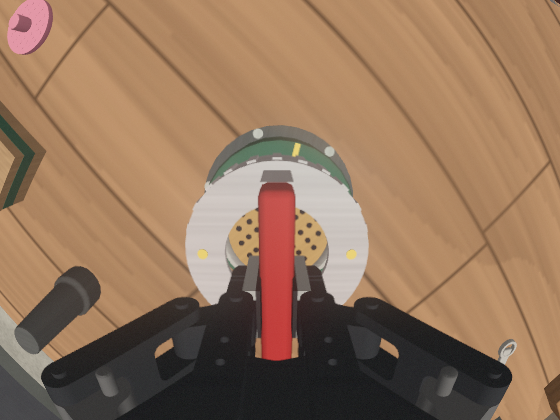

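View pics/s10.png

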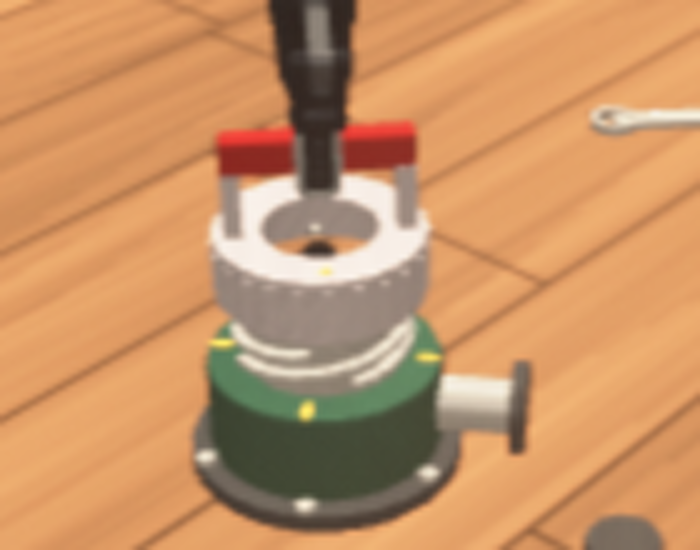

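```bash
python3 -m crank '[[[-0.0005,0,-0.004],[0,0,0]],[[0,0,-0.004],[0,0,0]],[[0,0,0],[0,0,0]]]'; python3 -m crank '[[[0,0,-0.003],[0,0,0]],[[0,0,-0.002],[0,0,0]],[[0,0,0],[0,0,0]]]'
```

```text
time_s: 15.0
ee_pos: [0.533, 0.035, 0.149]
tcp_rot: [-0.651, 1.472, 0.652]
ft_force: [0.1, -0.7, -3.9]
finger_gap: 0.144
time_s: 15.3
ee_pos: [0.5334, 0.035, 0.1443]
tcp_rot: [-0.652, 1.471, 0.652]
ft_force: [0.0, 0.4, -4.4]
finger_gap: 0.146
```

```bash
python3 -m crank '[[[0,0,-0.003],[0,0,0]],[[0,0,-0.002],[0,0,0]],[[0,0,0],[0,0,0]]]'; python3 -c "
from h import *
print(ctrl.read_state()['torque'])"
```

```text
time_s: 15.6
ee_pos: [0.5333, 0.035, 0.1393]
tcp_rot: [-0.652, 1.471, 0.652]
ft_force: [-0.7, 1.0, -2.3]
finger_gap: 0.144
[0.0324 0.0063 0.0175]
```

The ring went over the neck without touching. Next I'll lower it onto the thread.

```bash
python3 -m crank '[[[0,0,-0.002],[0,0,0]],[[0,0,-0.002],[0,0,0]],[[0,0,0],[0,0,0]]]'; python3 -m crank '[[[0,0,-0.001],[0,0,0]],[[0,0,-0.001],[0,0,0]],[[0,0,0],[0,0,0]]]'; python3 -c "
from h import *
print(ctrl.read_state()['torque'])"
```

```text
time_s: 15.9
ee_pos: [0.5333, 0.035, 0.1354]
tcp_rot: [-0.652, 1.471, 0.652]
ft_force: [0.4, 0.4, -3.5]
finger_gap: 0.147
time_s: 16.2
ee_pos: [0.5337, 0.035, 0.134]
tcp_rot: [-0.652, 1.47, 0.651]
ft_force: [-1.0, -0.5, 0.9]
finger_gap: 0.144
[-0.0624  0.1793  0.0005]
```

Contact came at the expected rest height (TCP about 0.1335). Now I'll screw it clockwise, following the 44 mm pitch down.

```bash
python3 -m crank '[[[0,0,-0.0007],[0,0,-0.1]],[[0,0,-0.0007],[0,0,-0.1]],[[0,0,-0.0007],[0,0,-0.1]],[[0,0,0],[0,0,0]]]'; python3 -c "
from h import *
print(ctrl.read_state()['torque'])"
```

```text
time_s: 16.6
ee_pos: [0.5337, 0.035, 0.1318]
tcp_rot: [-0.417, 1.53, 0.417]
ft_force: [-0.3, 0.6, 0.9]
finger_gap: 0.144
[ 0.1209  0.1337 -0.2062]
```

```bash
python3 -m crank '[[[0,0,-0.0007],[0,0,-0.1]],[[0,0,-0.0007],[0,0,-0.1]],[[0,0,-0.0007],[0,0,-0.1]],[[0,0,0],[0,0,0]]]'; python3 -c "
from h import *
print(ctrl.read_state()['torque'])"
```

```text
time_s: 17.0
ee_pos: [0.5337, 0.035, 0.1297]
tcp_rot: [-0.185, 1.562, 0.185]
ft_force: [-0.7, 0.7, 2.3]
finger_gap: 0.148
[ 0.0883  0.2436 -0.2153]
```

```bash
python3 -m crank '[[[0,0,-0.0007],[0,0,-0.1]],[[0,0,-0.0007],[0,0,-0.1]],[[0,0,-0.0007],[0,0,-0.1]],[[0,0,-0.0007],[0,0,-0.1]],[[0,0,-0.0007],[0,0,-0.1]],[[0,0,0],[0,0,0]]]'; python3 -c "
from h import *
print(ctrl.read_state()['torque'])"
```

```text
time_s: 17.6
ee_pos: [0.5338, 0.0351, 0.1262]
tcp_rot: [0.207, 1.56, -0.206]
ft_force: [0.5, 1.4, 2.5]
finger_gap: 0.145
[ 0.1592  0.2584 -0.1884]
```

```bash
python3 -m crank '[[[0,0,-0.0007],[0,0,-0.1]],[[0,0,-0.0007],[0,0,-0.1]],[[0,0,0],[0,0,0]]]'; python3 -c "
from h import *
print(ctrl.read_state()['torque'])"
```

```text
time_s: 17.9
ee_pos: [0.5338, 0.035, 0.125]
tcp_rot: [0.363, 1.539, -0.363]
ft_force: [-1.1, -0.5, 4.2]
finger_gap: 0.145
[-0.1512  0.3084 -0.1871]
```

Turned 1.3 rad (74°) so far. I'll finish in small steps and watch the torque.

```bash
python3 -m crank '[[[0,0,-0.0003],[0,0,-0.05]],[[0,0,-0.0003],[0,0,-0.05]],[[0,0,0],[0,0,0]]]'; python3 -c "
from h import *
s=ctrl.read_state();print(s['torque']);M=R.from_rotvec(s['tcp_rot']).as_matrix();print(np.degrees(np.arctan2(M[1,1],M[0,1])))"
```

```text
time_s: 18.2
ee_pos: [0.5343, 0.035, 0.1249]
tcp_rot: [0.439, 1.524, -0.439]
ft_force: [-2.1, 0.1, 9.5]
finger_gap: 0.146
[-0.1125  0.4063 -0.0888]
57.887222227266705
```

```bash
python3 -m crank '[[[0,0,-0.0002],[0,0,-0.04]],[[0,0,0],[0,0,0]]]'; python3 -c "
from h import *
s=ctrl.read_state();print(s['torque']);M=R.from_rotvec(s['tcp_rot']).as_matrix();print(np.degrees(np.arctan2(M[1,1],M[0,1])))"
```

```text
time_s: 18.4
ee_pos: [0.5344, 0.035, 0.125]
tcp_rot: [0.47, 1.517, -0.469]
ft_force: [-2.3, 0.1, 12.3]
finger_gap: 0.146
[-0.0615  0.5328  0.0101]
55.62612038467201
```

```bash
python3 -m crank '[[[0,0,0],[0,0,-0.04]],[[0,0,0],[0,0,-0.04]],[[0,0,0],[0,0,0]]]'; python3 -c "
from h import *
s=ctrl.read_state();print(s['torque']);M=R.from_rotvec(s['tcp_rot']).as_matrix();print(np.degrees(np.arctan2(M[1,1],M[0,1])))
c=camera('wrist');cv2.imwrite('pics/w11.png',c['img'])"
```

```text
time_s: 18.7
ee_pos: [0.5344, 0.035, 0.125]
tcp_rot: [0.533, 1.502, -0.532]
ft_force: [-0.5, -0.3, 10.8]
finger_gap: 0.148
[-0.0662  0.3657 -0.0573]
51.036633870496914
```

View pics/w11.png

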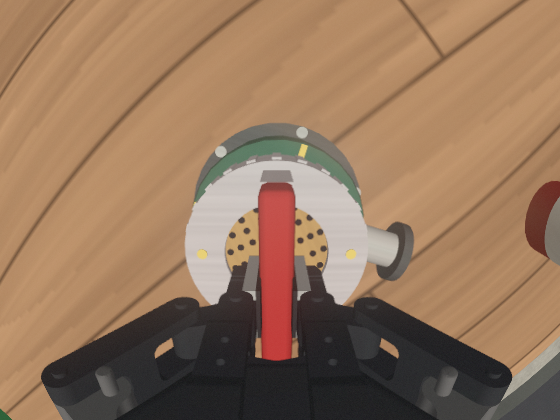

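```bash
python3 -m crank '[[[0,0,0],[0,0,-0.04]],[[0,0,0],[0,0,-0.04]],[[0,0,0],[0,0,0]]]'; python3 -c "
from h import *
s=ctrl.read_state();print(s['torque']);M=R.from_rotvec(s['tcp_rot']).as_matrix();print(np.degrees(np.arctan2(M[1,1],M[0,1])))"
```

```text
time_s: 19.05
ee_pos: [0.5344, 0.0351, 0.125]
tcp_rot: [0.595, 1.486, -0.593]
ft_force: [-0.3, 0.4, 11.4]
finger_gap: 0.145
[0.0116 0.4527 0.0388]
46.461299299337284
```

The height has been at home since about 80° and the torque is still low. The pins may be crossing the clearance between threads, so I'll turn further to find a firm stop.

```bash
python3 -m crank '[[[0,0,0],[0,0,-0.04]],[[0,0,0],[0,0,-0.04]],[[0,0,0],[0,0,0]]]'; python3 -c "
from h import *
s=ctrl.read_state();print(s['torque']);M=R.from_rotvec(s['tcp_rot']).as_matrix();print(np.degrees(np.arctan2(M[1,1],M[0,1])))
c=camera('scene');cv2.imwrite('pics/s12.png',cv2.resize(c['img'][140:250,180:320],None,fx=5,fy=5,interpolation=cv2.INTER_CUBIC))"
```

```text
time_s: 19.35
ee_pos: [0.5342, 0.0354, 0.1249]
tcp_rot: [0.656, 1.468, -0.654]
ft_force: [-1.2, 1.4, 12.0]
finger_gap: 0.146
[0.1486 0.6618 0.5192]
41.93443431978759
```

View pics/s12.png

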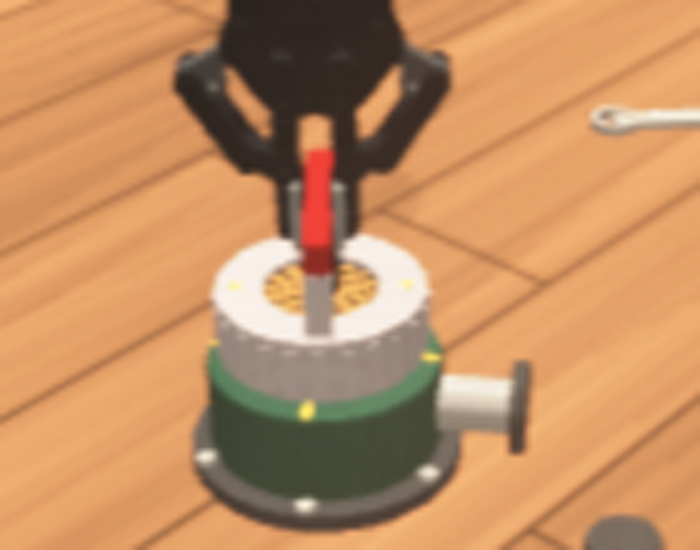

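```bash
python3 -m crank '[[[0,0,0],[0,0,-0.04]],[[0,0,0],[0,0,0]]]'; python3 -c "
from h import *
s=ctrl.read_state();print(s['torque']);M=R.from_rotvec(s['tcp_rot']).as_matrix();print(np.degrees(np.arctan2(M[1,1],M[0,1])))"
```

```text
time_s: 19.6
ee_pos: [0.534, 0.0354, 0.1249]
tcp_rot: [0.686, 1.459, -0.685]
ft_force: [-2.9, 0.4, 12.7]
finger_gap: 0.146
[0.1119 0.7287 1.099 ]
39.6918678277499
```

```bash
python3 -m crank '[[[0,0,0],[0,0,-0.04]],[[0,0,0],[0,0,0]]]'; python3 -c "
from h import *
s=ctrl.read_state();print(s['torque']);M=R.from_rotvec(s['tcp_rot']).as_matrix();print(np.degrees(np.arctan2(M[1,1],M[0,1])))"
```

```text
time_s: 19.8
ee_pos: [0.5339, 0.0354, 0.125]
tcp_rot: [0.716, 1.448, -0.715]
ft_force: [-3.1, 0.6, 12.4]
finger_gap: 0.145
[0.1398 0.8527 1.4777]
37.43482291289674
```

A firm stop: the torque rises to 1.5 N m with the height steady. I'll release and retreat straight up.

```bash
python3 -m crank '[[[0,0,0],[0,0,0]],[[0,0,0],[0,0,0]],[[0,0,0],[0,0,0]],[[0,0,0],[0,0,0]],[[0,0,0],[0,0,0]],[[0,0,0.02],[0,0,0]],[[0,0,0.03],[0,0,0]],[[-0.02,-0.02,0.04],[0,0,0]],[[-0.02,-0.02,0.03],[0,0,0]],[[0,0,0],[0,0,0]],[[0,0,0],[0,0,0]]]' 1
python3 - <<'E'
from h import *
s=ctrl.read_state();c=camera("wrist");cv2.imwrite("pics/w13.png",c["img"]);print(s["ee_pos"],s["finger_gap"],s["time_s"])
c=camera('scene');cv2.imwrite('pics/s13.png',cv2.resize(c['img'][140:250,180:320],None,fx=5,fy=5,interpolation=cv2.INTER_CUBIC))
t=camera('top');cv2.imwrite('pics/t13.png',t["img"])
h=np.array([.5336,.0353,.153])
a=np.radians(-53)
for z in (.133,.153):
  for k in (-.047,.047): print(z,[round((x+.5)*5-.5,0) for x in np.array(proj(c,[h[0]+k*np.cos(a),h[1]+k*np.sin(a),z]))-[180,140]])
E
```

```text
time_s: 20.9
ee_pos: [0.4938, -0.0053, 0.2443]
tcp_rot: [0.723, 1.446, -0.722]
ft_force: [0.5, -0.0, -0.4]
finger_gap: 1.003
[ 0.4938 -0.0053  0.2443] 1.003355910387855 20.9
0.133 [np.float64(327.0), np.float64(181.0)]
0.133 [np.float64(304.0), np.float64(280.0)]
0.153 [np.float64(326.0), np.float64(146.0)]
0.153 [np.float64(303.0), np.float64(243.0)]
```

View pics/w13.png

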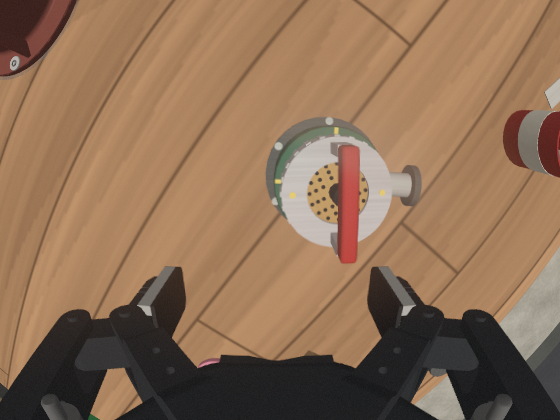

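View pics/s13.png

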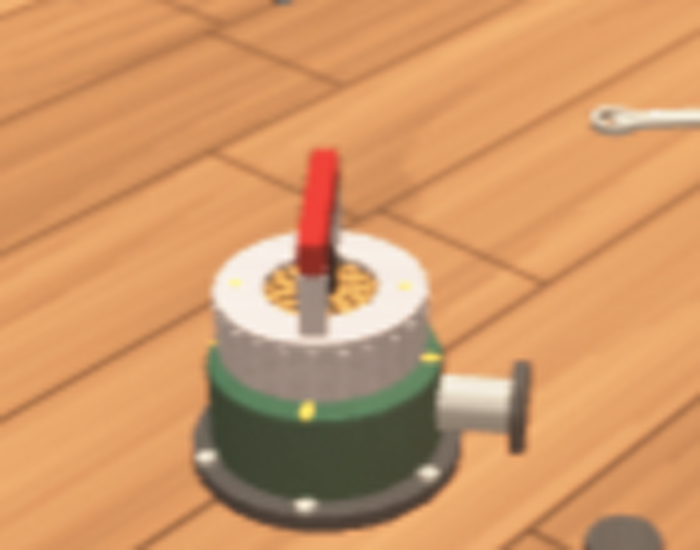

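View pics/t13.png

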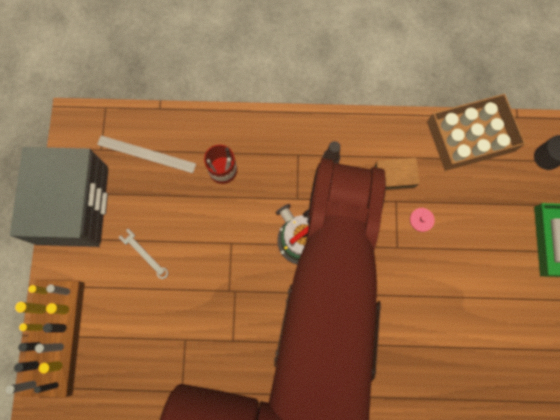

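```bash
python3 -c "
from plant import ctrl
print(ctrl.read_state()['ft_force'],ctrl.hand_in())"
```

```text
the job is handed in; nothing more can be done
[ 0.63513911 -0.4718533   0.23934932] None
```

The strainer is back together and handed in at about 21 s of the 58 s allowed. I seated the brass disk in the mouth, then set the clamp ring over it about 14° anticlockwise of the ticks. I screwed the ring clockwise until it stopped firmly, then let go and backed off.

- **Disk:** contact came at the height expected for the ledge. Afterwards the wrist and scene views showed it flat and centred.
- **Ring:** it came down about 9 mm to home height, where the bar's centre is 48 mm above the rim. The tool had turned about 100° by then, more than the 75–90° you gave. The height stopped falling at about 80°, but the torque only rose between about 91° and 100°, to 1.5 N m. I put this down to pin clearance in the thread, and some of the last few degrees may have been the bar slipping in the pads.
- **After release:** the ring looks level in the scene view, and the bar sits within about 1–2 mm of the predicted home position. The gripper is open and clear.
- **Bench:** the tin, wrench and pink disk look unmoved in the last top view. The screw box and sleeve were partly hidden by the arm there, but nothing went near them.
- **Forces:** the highest reading at the end of any move was about 25 N, when the disk seated. I did not record forces during the moves.

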